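# Blow off the service card, then hold a spring clip gaping round its edge

### The arm

A 6-joint arm with a two-finger parallel gripper is mounted at the origin on the work surface. World frame = base frame: x ahead of the robot, y to its left, z up, the work surface at z = 0. Lengths are in m, angles in rad, forces in N, time in s.
With the tool pointing down it reaches from about 0.25 to 0.725 m from the base axis. Payload 4 kg.
Tool frame: the origin (TCP) lies midway between the tips of the shut fingers; the grasp point (between the pads) lies behind it (env.hold_point_z is the x of the grasp point in the tool frame, in m); x points along the fingers, z is the direction in which the jaws open and shut, and the axes are right-handed (so a half turn about x gives the same grasp; the last joint's range is limited). The gripper opens to 85 mm and grips with 20 to 120 N. Pads are 22 mm wide; open, the fingers measure 114 mm over their backs; the gripper's body (76 mm by 85 mm) begins 54 mm behind the grasp point. The pads swing forward as they close: fully open they stand 13 mm farther back than shut.
Start: joints at [-1.327, 0.241, 0.005, 1.335, 0, 1.571], TCP at [0.121, -0.485, 0.231] pointing down, gripper open.
Joint ranges: [-2.72, 2.72], [-1.05, 1.87], [-1.09, 1.28], [-1.99, 2.15], [-1.42, 1.44], [-3.14, 3.14]. Speed limits (rad/s): [2.79, 2.79, 3.14, 3.14, 3.14, 3.14].

### API

Orientations are given as a unit quaternion [w, x, y, z].
In Python, from bench import sensors, vision, ticket, env gives the robot as it stands. The module is installed in compiled form; this text tells all that it offers.
- The arm moves only by the tool step_arm, never from a script. Its argument "series" is a list of rows, each a list of 7 numbers: the closure, from 0 (fully open) to 1 (shut), then the shift along the tool's x, y, z in m, then the turn, a rotation vector about the tool's x, y, z in rad. A call has 1 to 8 rows; each row is the pose to reach, as a shift and turn from the pose measured when the call began, along the tool's axes at that moment; what a row does not reach only later rows make up. A row lasts 1/10 s, in which the tool goes at most 50 mm and 8.59 degrees, less where a joint would pass 70% of its speed; a pose out of reach is approached as far as the arm can. A call with a gripper value outside its range is refused whole. The fingers move at their own pace and stop on an object; "newtons" is the grip in N (left out, the last holds). Time passes only in rows, so rows that repeat a pose let the fingers close. It gives the time, the measured TCP pose, the force and the opening at its end, in the units of the state.
- sensors.sense(): the state, without advancing time (a new reading comes with each control period).
- vision.read_camera(name): name is "scene" or "top"; returns (picture, depth): 384x512x3 uint8, red, green, blue; 384x512 float32, m along the optical axis (not along the pixel's ray), 0 where there is no reading.
- vision.camera_info(name): a dict with "vfov" (degrees; the focal length in pixels is half the picture's height over the tangent of half this angle, whatever the lens; pixels are square), "cx", "cy" (the principal point, pixels), "k1" (the pictures are not rectified: a ray, as slopes to the right and down, at radius r is drawn at 1 + k1 r^2 times it, then the intrinsics apply), "world_from_camera" (4x4, takes a point from camera to world coordinates). Camera axes: x right, y down, z forward; pixel columns grow to the right and rows downward; lengths in m; the calibration is good to about 2 mm. A picture is of the moment at which its call begins. camera_info takes no time and is no camera call.
- ticket.sign_off(): hands the job in, once; it reports no verdict.
The state is a dict: "time": time; "joints": joint angles; "dq": joint speeds; "tau": joint torques, N m; "tool_pos": TCP position; "orientation": TCP orientation; "ft_force": force on the tool from outside, world axes, zero at the start; "moment": the same for the moment, N m; "opening": finger opening in m.
Only numpy, scipy, OpenCV 4.12 (cv2) and the standard library are available. Lean on these libraries where they do the work, as an engineer would, in place of code of your own. Each camera call takes 0.05 s, during which the arm holds its last target.

### The job

Puff the dust off the service card: squeeze the trigger of the bench-mounted air gun all the way and let it spring back. Then pick up the black spring clip, squeeze its handles to spread the jaws wide, and bring it to the card's free upright edge so that the edge stands well inside the gaping jaws, about halfway up, with no part of the clip touching the card. Finish holding it there, still squeezed open and not let go, and leave the pliers, tape, tin and jar where they are.

Things in the scene. Friction and masses are not known exactly. Their poses are not given: they have to be found in the camera images.
- card_holder: White rigid card upright in a wooden block, fixed. Origin on the bench below the card's free upright edge; x level from that edge inwards along the card, y across its thickness, z up. Card: x 0 to 108 mm, 4 mm thick, z 30 to 175. Block: x 10 to 140, y -45 to 45, top at z 32. A post (x 105 to 123, y -15 to 15, to z 182) holds the far edge; only the edge at x = 0 is free.
- card_edge (a point): The free upright edge of the card at half height, 105 mm above the bench; axes as the card holder's.
- air_gun: Air gun lying on its side on a fixed pipe post (base disc 90 mm wide). Origin on the bench below the barrel; x along the barrel to the nozzle, y along the pistol grip to its end, z up. Barrel axis at z 85 mm, radius 15, x -30 to 45; thin nozzle to x 132. Grip: x -14 to 14, y 10 to 125, z 72 to 98. Trigger beside the grip, on the nozzle side.
- gun_squeeze (a point): Point 85 mm above the bench midway between the back of the grip and the trigger's outer face, 65 mm along the grip from the barrel axis; axes as the air gun's: the fingers close along x, over a total width of 52 mm with the trigger at rest and about 38 mm with it fully squeezed.
- trigger_pad (a point): Centre of the trigger's outer face, where a finger presses; at rest 38 mm from the grip's centre line on the nozzle side. The trigger is a steel bar 8 mm thick, 20 mm high and about 70 mm long, hinged at its barrel end (47 mm from this point) and moves towards the grip.
- air_trigger (a joint): Trigger angle (rad): 0 at rest, 0.3 fully squeezed; a spring returns it. It takes about 4 N at the pad to start and 12 N to hold fully squeezed.
- clip: Half of the black spring clip (60 g), lying flat like a clothes peg, 26 mm high: jaws 56 mm, handles 72 mm from the pivot. Origin on the underside at the pivot, z up, x to the jaw side. The clip's midline (to the jaw tips) is turned from x by (0.52 - q)/2 rad anticlockwise from above at joint value q. Handles flat outside; this half's outer face at y 17 mm, x -6 to -72.
- clip_tip_a (a point): Inner corner of the tip of this half's jaw, at mid height of the clip (13 mm over the underside), about 56 mm from the pivot.
- clip_tip_b (a point): The same point on the other jaw. The two tips are about 2 mm apart when closed and 31 mm when fully open.
- clip_jaw (a joint): Angle between the clip's halves (rad): 0 closed, 0.52 fully open at the stop, reached by squeezing the handles. 42 mm from the pivot it takes about 8 N to start, 16 N to hold fully open. Overall width across the handles: closed, they splay, 54 mm at 42 mm from the pivot and 69 mm at the ends; fully open, they are parallel, 34 mm.
- pliers: Bystander: chrome pliers, about 110 mm long, lying on a white tile 150 mm square and 8 mm thick. Origin under their middle.
- tape: Bystander: grey roll of tape, 76 mm across, 19 mm high. Origin at the centre of its underside.
- tin: Bystander: metal tin, 60 mm across, 45 mm high. Origin at the centre of its underside.
- jar: Bystander: small jar with a black cap, 48 mm across, 55 mm high. Origin at the centre of its underside.

How it is judged:
On the way, in this order (a step that is already met when the one before it is completed fails the run):
1. the air gun's trigger is squeezed all the way (value of joint air_trigger above 0.22 rad), for 0.1 s.
2. the trigger has sprung back (value of joint air_trigger below 0.06 rad), for 0.1 s.
3. the clip is off the bench, in the fingers (height (world z) of clip above 0.03 m and contact force between clip and the fingers above 2 N), for 0.2 s.
At the end, for the whole second after the job is handed in: Gripper holds the clip still, open over 0.26 rad, not touching card or holder; a jaw tip on each side of the card, over 5 mm from its mid-plane, 6 to 50 mm inside the free edge, 65 to 150 mm above the bench, pivot outside the edge; trigger back at rest (value of joint clip_jaw above 0.26 rad and ((y of clip_tip_a in the frame of card_holder above 0.005 m and y of clip_tip_b in the frame of card_holder below -0.005 m) or (y of clip_tip_b in the frame of card_holder above 0.005 m and y of clip_tip_a in the frame of card_holder below -0.005 m)) and x of clip_tip_a in the frame of card_holder between 0.006 and 0.05 m and z of clip_tip_a in the frame of card_holder between 0.065 and 0.15 m and x of clip_tip_b in the frame of card_holder between 0.006 and 0.05 m and z of clip_tip_b in the frame of card_holder between 0.065 and 0.15 m and x of clip in the frame of card_holder below -0.004 m and contact force between clip and card_holder below 0.3 N and contact force between clip and the fingers above 2 N and linear speed of clip below 0.03 m/s and value of joint air_trigger below 0.06 rad); the arm keeps its last pose, push and grip.
It fails at once if the pliers, tape, tin or jar is moved by more than 30 mm (distance of any of pliers, tape, tin, jar from where it was at the start of the episode above 0.03 m).
It also fails if it takes over 42 s, if anything falls off the work surface, if the arm or the gripper's body presses on something with over 40 N, if the wrist force passes 120 N, or if a joint passes its speed limit or range.

## Working session

There is one attempt and no reset: what is moved stays moved. The work goes in short steps, Python scripts to look and compute and a tool call to move; the robot and the scene stay as the last step left them, time stands still between calls to the robot, and variables do not carry over. Pictures are saved under pics/ and viewed, and the job is handed in when it is done.

Besides the shell and the picture viewer there is one more tool, called after "Request:" in YAML: its name, and indented under it one key for each argument. step_arm: Moves the arm, as the interface text tells. Its arguments: {"type":"object","properties":{"series":{"type":"array"},"newtons":{"type":"number"}},"required":["series"]}

```bash
mkdir -p pics; ls; python3 - <<'E'
from bench import sensors, vision, ticket, env
import cv2, numpy as np
print(sensors.sense()); print(env.hold_point_z)
for n in ("scene","top"):
    p,d=vision.read_camera(n); cv2.imwrite(f"pics/{n}0.png",p[:,:,::-1]); np.savez(f"pics/{n}0.npz",p=p,d=d)
    print(n,vision.camera_info(n))
E
```

```text
pics
{'time': 0.0, 'joints': array([-1.32698471e+00,  2.41404499e-01,  3.71374150e-03,  1.33521649e+00,
        1.07476125e-05,  1.57082654e+00]), 'dq': array([-4.20251602e-04,  2.47228457e-04, -2.03844698e-04, -1.67477674e-04,
        4.16584171e-05, -1.90437548e-03]), 'tau': array([-2.04439953e-04, -3.72321689e+01,  2.52404344e+01,  1.69742672e-02,
        9.78353228e-05,  7.45331221e-06]), 'tool_pos': array([ 0.12054929, -0.48458654,  0.23041321]), 'orientation': array([ 0.55649884,  0.4359581 ,  0.55767015, -0.43503285]), 'ft_force': array([-1.49776873,  0.34475106, -0.01113736]), 'moment': array([ 0.02662079, -0.0082304 , -0.00748724]), 'opening': 0.08564008278555497}
-0.0187
scene {'vfov': 45.287255949443825, 'cx': 254.54821804741312, 'cy': 191.2867641844591, 'k1': 0.02109143566704558, 'world_from_camera': array([[ 0.68907258,  0.58952783, -0.42146876,  1.0940672 ],
       [ 0.72461004, -0.56925217,  0.38844851, -0.51933629],
       [-0.0109208 , -0.57306971, -0.81943385,  1.20947291],
       [ 0.        ,  0.        ,  0.        ,  1.        ]])}
top {'vfov': 53.54775680881423, 'cx': 253.39992058122513, 'cy': 194.6397590627012, 'k1': 0.038985487772632124, 'world_from_camera': array([[-0.00244324, -0.98371558,  0.1797156 ,  0.36392797],
       [-0.99997768,  0.00352112,  0.00567895,  0.00974357],
       [-0.00621927, -0.17969771, -0.98370222,  1.05236507],
       [ 0.        ,  0.        ,  0.        ,  1.        ]])}
```

View pics/scene0.png

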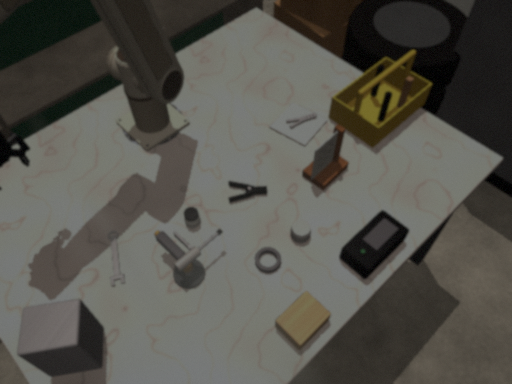

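View pics/top0.png

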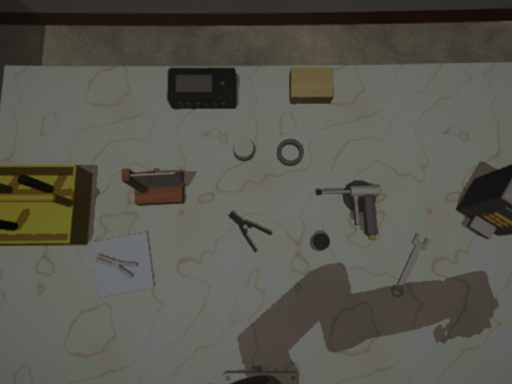

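```bash
cat > h.py <<'E'
import numpy as np, cv2
from bench import sensors, vision, env
from scipy.spatial.transform import Rotation as R
def cloud(name,d):
    ci=vision.camera_info(name); h,w=d.shape
    f=h/2/np.tan(np.radians(ci['vfov'])/2)
    K=np.array([[f,0,ci['cx']],[0,f,ci['cy']],[0,0,1]])
    v,u=np.mgrid[:h,:w].astype(float)
    pts=cv2.undistortPoints(np.stack([u.ravel(),v.ravel()],1)[:,None],K,np.array([ci['k1'],0,0,0,0]))[:,0].reshape(h,w,2)
    P=np.dstack([pts[...,0]*d,pts[...,1]*d,d]); T=ci['world_from_camera']
    W=P@T[:3,:3].T+T[:3,3]; W[d<=0]=np.nan
    return W
def ray(name,u,v,z):
    ci=vision.camera_info(name); f=192/np.tan(np.radians(ci['vfov'])/2)
    K=np.array([[f,0,ci['cx']],[0,f,ci['cy']],[0,0,1]])
    p=cv2.undistortPoints(np.array([[[u,v]]],float),K,np.array([ci['k1'],0,0,0,0]))[0,0]
    T=ci['world_from_camera']; dd=T[:3,:3]@[p[0],p[1],1]; o=T[:3,3]
    return o+dd*(z-o[2])/dd[2]
def proj(name,W):
    ci=vision.camera_info(name); f=192/np.tan(np.radians(ci['vfov'])/2)
    K=np.array([[f,0,ci['cx']],[0,f,ci['cy']],[0,0,1]]);T=np.linalg.inv(ci['world_from_camera'])
    return cv2.projectPoints(np.asarray(W,float).reshape(-1,1,3),cv2.Rodrigues(T[:3,:3])[0],T[:3,3],K,np.array([ci['k1'],0,0,0,0]))[0][:,0]
def crop(p,u0,v0,u1,v1,s,fn):
    c=np.ascontiguousarray(p[v0:v1,u0:u1,::-1]); c=cv2.resize(c,None,fx=s,fy=s,interpolation=cv2.INTER_CUBIC)
    c=np.clip(c.astype(float)*1.6,0,255).astype(np.uint8)
    cv2.imwrite(fn,c)
E
python3 - <<'E'
from h import *
for n in("top","scene"):
    z=np.load(f"pics/{n}0.npz"); W=cloud(n,z['d']); p=z['p']
    print(n,"table z",np.nanmedian(W[...,2]), np.mean(z['d']==0))
    # orthographic height map: x -0.0..0.8 , y -0.5..0.5 ; 1mm px -> crop
    res=0.002
    H=np.zeros((300,400,3),np.uint8)
    m=np.isfinite(W[...,0])
    X=((0.75-W[...,0])/res); Y=((0.4-W[...,1])/res)
    ok=m&(X>=0)&(X<299)&(Y>=0)&(Y<399)
    Z=W[...,2]
    col=cv2.applyColorMap(np.clip(np.nan_to_num(Z)*1000*1.4,0,255).astype(np.uint8),cv2.COLORMAP_JET)
    o=np.argsort(Z[ok]); H[X[ok].astype(int)[o],Y[ok].astype(int)[o]]=col[ok][o]
    cv2.imwrite(f"pics/h_{n}.png",cv2.resize(H,None,fx=2,fy=2,interpolation=0))
z=np.load("pics/top0.npz")['p']
crop(z,110,130,400,270,2.75,"pics/c_top.png")
z=np.load("pics/scene0.npz")['p']
crop(z,140,110,360,290,3.3,"pics/c_scene.png")
E
```

```text
top table z 0.00092666460453672 0.003931681315104167
scene table z -0.002438207314949259 0.004109700520833333
```

View pics/h_top.png

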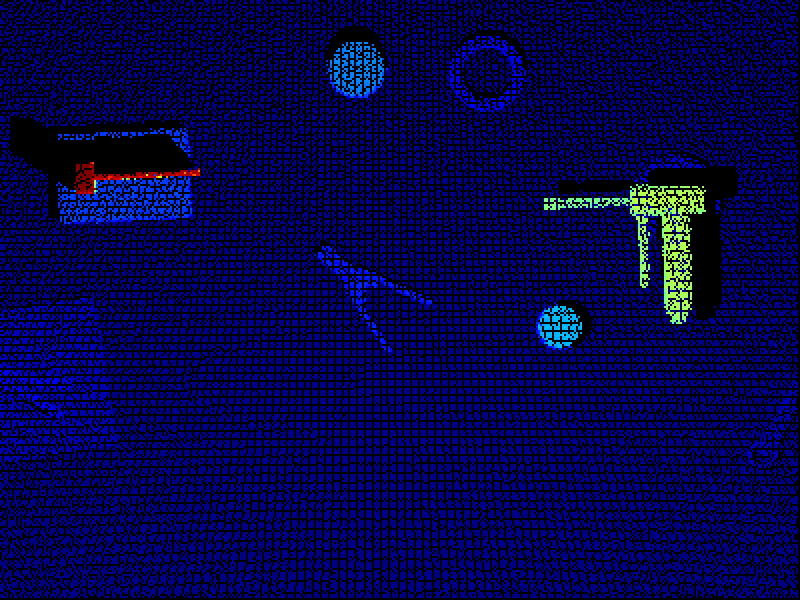

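View pics/c_top.png

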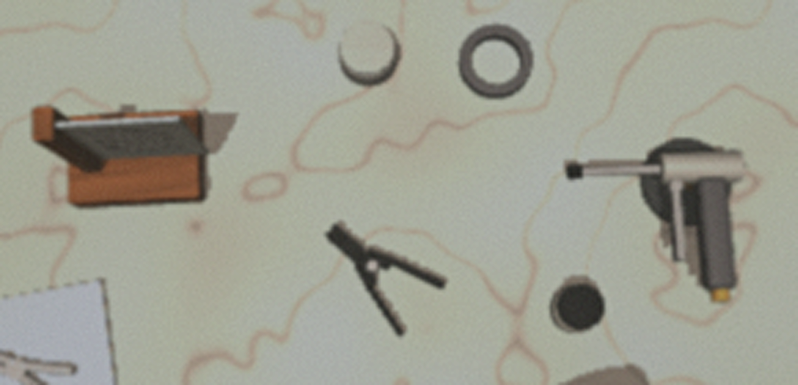

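View pics/c_scene.png

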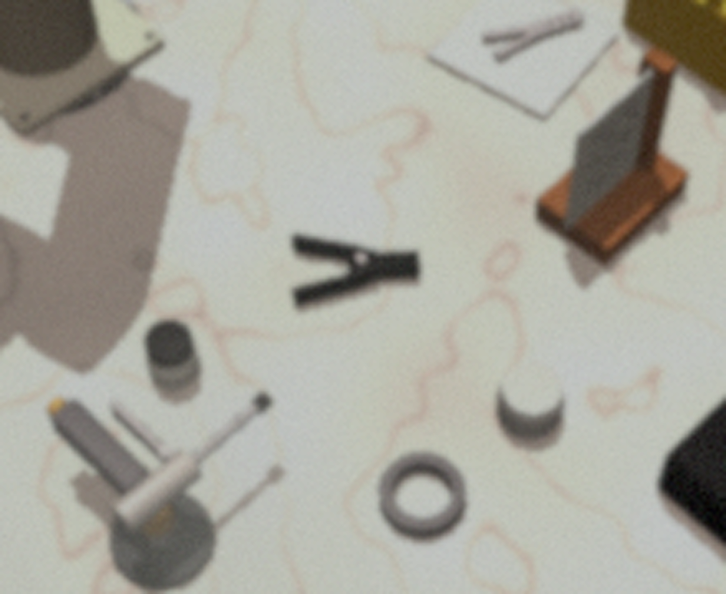

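```bash
python3 - <<'E'
from h import *
from scipy.optimize import least_squares
C={n:cloud(n,np.load(f"pics/{n}0.npz")['d']) for n in("top","scene")}
def sel(n,x0,x1,y0,y1,z0,z1):
    W=C[n].reshape(-1,3); 
    return W[(W[:,0]>x0)&(W[:,0]<x1)&(W[:,1]>y0)&(W[:,1]<y1)&(W[:,2]>z0)&(W[:,2]<z1)]
for n in C:
    print(n)
    for nm,b,lo in (("clip",(0.38,0.52,-0.05,0.11),0.012),("grip",(0.425,0.52,-0.295,-0.255),0.075),("trig",(0.44,0.53,-0.255,-0.228),0.07),("barrel",(0.53,0.58,-0.31,-0.225),0.08),("nozz",(0.53,0.58,-0.215,-0.14),0.07),("cardtop",(0.54,0.6,0.2,0.3),0.168),("jar",(0.38,0.46,-0.2,-0.12),0.045)):
        P=sel(n,*b,lo,0.3)
        if len(P)<4: print(nm,"few",len(P)); continue
        c=P.mean(0); u,s,vt=np.linalg.svd((P-c)[:,:2],full_matrices=False)
        t=(P-c)[:,:2]@vt[0]; w=(P-c)[:,:2]@vt[1]
        print(nm,len(P),c.round(4),"dir",vt[0].round(3),"ext",t.min().round(4),t.max().round(4),"w",np.percentile(w,[2,98]).round(4),"zmax",np.percentile(P[:,2],[5,50,95]).round(4),P.min(0).round(4),P.max(0).round(4))
P=np.vstack([sel(n,0.38,0.52,-0.05,0.11,0.014,0.05) for n in("top",)])
np.save("clip.npy",P)
im=np.zeros((600,600,3),np.uint8)
for n,c in(("top",(0,255,0)),("scene",(0,0,255))):
    for p in sel(n,0.38,0.53,-0.05,0.1,0.012,0.05): cv2.circle(im,(int((0.1-p[1])*4000),int((0.53-p[0])*4000)),2,c,-1)
cv2.imwrite("pics/clip.png",im)
E
```

```text
top
clip 297 [0.4627 0.0358 0.0264] dir [-0.633 -0.774] ext -0.0588 0.0625 w [-0.0317  0.0286] zmax [0.0211 0.0268 0.0302] [ 0.3985 -0.0313  0.0131] [0.5035 0.0849 0.033 ]
grip 446 [ 0.4746 -0.2757  0.0964] dir [-0.999 -0.035] ext -0.045 0.0482 w [-0.0112  0.0151] zmax [0.0835 0.0979 0.1012] [ 0.4263 -0.2919  0.0775] [ 0.5192 -0.2623  0.1035]
trig 126 [ 0.4969 -0.2427  0.0925] dir [-1.   -0.03] ext -0.0326 0.0342 w [-0.0029  0.0056] zmax [0.0804 0.0947 0.0982] [ 0.4628 -0.2487  0.0755] [ 0.5294 -0.2382  0.1003]
barrel 385 [ 0.5474 -0.2648  0.0975] dir [ 0.016 -1.   ] ext -0.0396 0.0401 w [-0.0163  0.0164] zmax [0.0889 0.0985 0.1025] [ 0.5302 -0.3048  0.0822] [ 0.5644 -0.2252  0.1044]
nozz 109 [ 0.5469 -0.1773  0.0901] dir [ 0.04  -0.999] ext -0.0325 0.0373 w [-0.005   0.0051] zmax [0.0862 0.09   0.0938] [ 0.5403 -0.2146  0.0834] [ 0.5519 -0.1449  0.0962]
cardtop 109 [0.575  0.2484 0.1746] dir [ 0.053 -0.999] ext -0.0509 0.0475 w [-0.0018  0.0026] zmax [0.1685 0.1753 0.1787] [0.5711 0.2011 0.168 ] [0.5802 0.2994 0.1811]
jar 222 [ 0.4232 -0.1595  0.0556] dir [ 0.383 -0.924] ext -0.0206
[... 610 characters left out ...]
18  0.0987]
barrel 352 [ 0.5514 -0.2716  0.0943] dir [ 0.016 -1.   ] ext -0.0462 0.0371 w [-0.0136  0.02  ] zmax [0.0843 0.0953 0.1004] [ 0.5301 -0.3088  0.0801] [ 0.5666 -0.2254  0.1041]
nozz 87 [ 0.5481 -0.1783  0.0867] dir [ 0.017 -1.   ] ext -0.0316 0.0365 w [-0.0048  0.0067] zmax [0.0813 0.0868 0.0923] [ 0.5399 -0.2149  0.0797] [ 0.553  -0.1467  0.0951]
cardtop 55 [0.5759 0.2494 0.1722] dir [ 0.043 -0.999] ext -0.0486 0.0489 w [-0.0031  0.0039] zmax [0.1688 0.1723 0.1756] [0.5703 0.2006 0.1683] [0.5803 0.2979 0.1784]
jar 152 [ 0.4245 -0.1627  0.0529] dir [ 0.675 -0.738] ext -0.0234 0.0196 w [-0.0194  0.0186] zmax [0.0482 0.0531 0.0569] [ 0.4035 -0.1836  0.0453] [ 0.4452 -0.14    0.0608]
```

View pics/clip.png

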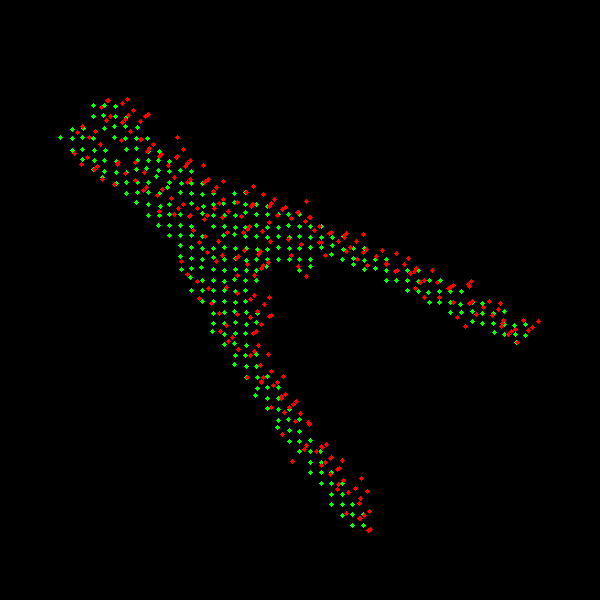

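```bash
python3 - <<'E'
from h import *
print("pivot top",ray("top",110+371/2.75,130+265/2.75,0.027),"scene",ray("scene",140+361/3.3,110+258/3.3,0.027))
for n,o in(("top",[(371,265)]),):pass
# ends: handles outer ends & tip (image)
f=lambda a,b:ray("top",110+a/2.75,130+b/2.75,0.026)
g=lambda a,b:ray("scene",140+a/3.3,110+b/3.3,0.026)
for nm,p in(("A end",f(443,285)),("B end",f(402,333)),("tip",f(335,228)),("A end s",g(296,303)),("B end s",g(294,240)),("tip s",g(418,262))): print(nm,p.round(4))
s=sensors.sense(); r=R.from_quat(s['orientation'],scalar_first=True).as_matrix(); print(r.round(3))
E
```

```text
pivot top [0.46433791 0.03878207 0.027     ] scene [0.46594107 0.03775235 0.027     ]
A end [ 0.4447 -0.0317  0.026 ]
B end [0.3984 0.0086 0.026 ]
tip [0.5012 0.0745 0.026 ]
A end s [ 0.4608 -0.0409  0.026 ]
B end s [0.405  0.0063 0.026 ]
tip s [0.5066 0.0741 0.026 ]
[[-0.     0.97   0.241]
 [ 0.002  0.241 -0.97 ]
 [-1.    -0.    -0.002]]
```

Request:
step_arm:
  series:
    - [0,0,0.045,-0.013,0.03,0,0]
    - [0,0,0.09,-0.026,0.08,0,0]
    - [0,0,0.135,-0.04,0.13,0,0]
    - [0,0,0.18,-0.053,0.18,0,0]
    - [0,0,0.225,-0.066,0.22,0,0]
    - [0,0,0.27,-0.079,0.22,0,0]
    - [0,0,0.315,-0.092,0.22,0,0]
    - [0,0,0.36,-0.106,0.22,0,0]

```text
time: 0.9
tool_pos: [0.4456, -0.2936, 0.2303]
orientation: [0.505, 0.494, 0.507, -0.494]
ft_force: [0.7, -0.4, 0.5]
opening: 0.0854
```

Request:
step_arm:
  series:
    - [0,0,0.039,-0.021,0,0,0]
    - [0,0.03,0.039,-0.021,0,0,0]
    - [0,0.07,0.039,-0.021,0,0,0]
    - [0,0.09,0.039,-0.021,0,0,0]
    - [0,0.09,0.039,-0.021,0,0,0]

```text
time: 1.4
tool_pos: [0.4813, -0.2696, 0.1361]
orientation: [0.502, 0.493, 0.51, -0.494]
ft_force: [-0.1, -0.2, -0.2]
opening: 0.0853
```

```bash
python3 - <<'E'
from h import *
p,d=vision.read_camera("scene"); crop(p,120,160,280,300,4.2,"pics/g1.png")
p,d=vision.read_camera("top"); crop(p,290,130,430,270,4.2,"pics/g2.png")
E
```

```text
(no output)
```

View pics/g1.png

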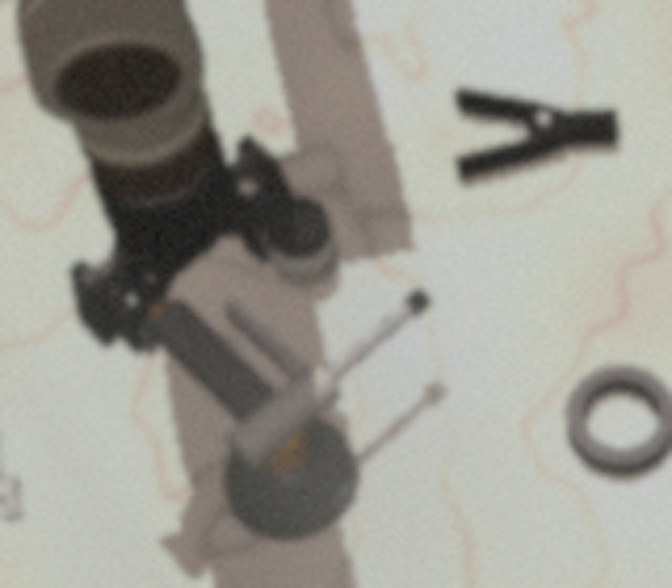

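View pics/g2.png

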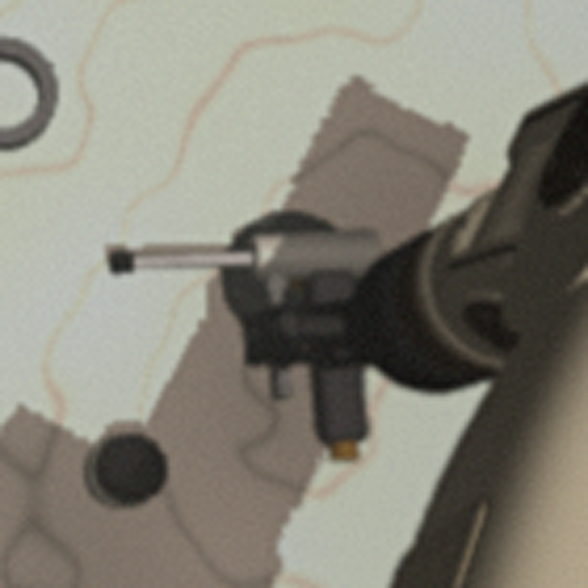

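Request:
step_arm:
  series:
    - [0,0.02,0.003,0.002,0,0,0]
    - [0,0.05,0.003,0.002,0,0,0]
    - [0,0.07,0.003,0.002,0,0,0]
    - [0,0.07,0.003,0.002,0,0,0]
    - [0,0.07,0.003,0.002,0,0,0]
  newtons: 30

```text
time: 2.0
tool_pos: [0.4877, -0.2739, 0.0719]
orientation: [0.505, 0.494, 0.506, -0.494]
ft_force: [-0.4, 0.2, 1.0]
opening: 0.0855
```

Request:
step_arm:
  series:
    - [0.1,0.008,-0.003,-0.002,0,0,0]
    - [0.3,0.008,-0.003,-0.002,0,0,0]
    - [0.7,0.008,-0.003,-0.002,0,0,0]
    - [1,0.008,-0.003,-0.002,0,0,0]
    - [1,0.008,-0.003,-0.002,0,0,0]
    - [1,0.008,-0.003,-0.002,0,0,0]
    - [1,0.008,-0.003,-0.002,0,0,0]

```text
time: 2.7
tool_pos: [0.485, -0.2736, 0.0659]
orientation: [0.507, 0.494, 0.505, -0.494]
ft_force: [-2.9, -2.7, 5.9]
opening: 0.0397
```

Request:
step_arm:
  series:
    - [1,0,0,0,0,0,0]
    - [1,0,0,0,0,0,0]
    - [1,0,0,0,0,0,0]
    - [1,0,0,0,0,0,0]
  newtons: 35

```text
time: 3.1
tool_pos: [0.4849, -0.2737, 0.0659]
orientation: [0.507, 0.494, 0.505, -0.494]
ft_force: [-0.5, -1.1, -0.4]
opening: 0.0392
```

```bash
python3 - <<'E'
from h import *
p,d=vision.read_camera("top"); crop(p,290,130,430,270,4.2,"pics/g3.png")
p,d=vision.read_camera("scene"); crop(p,120,160,280,300,4.2,"pics/g4.png")
E
```

```text
(no output)
```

View pics/g3.png

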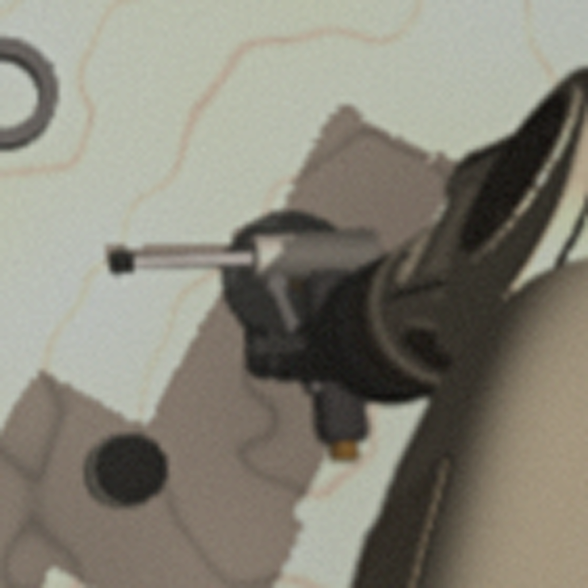

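View pics/g4.png

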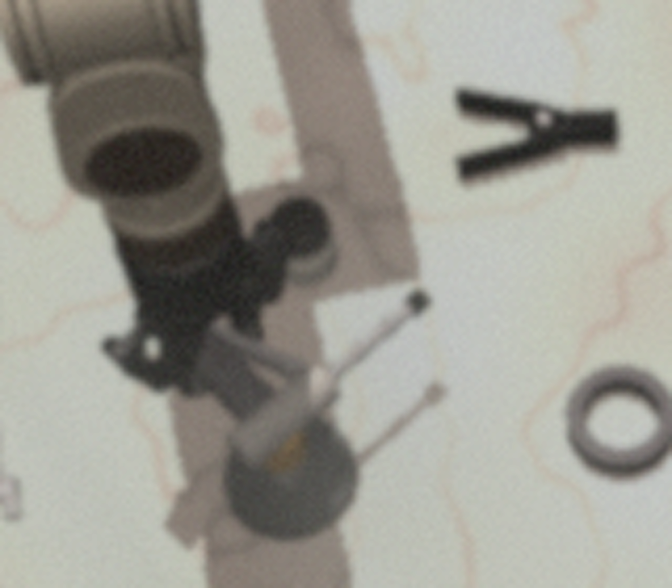

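Request:
step_arm:
  series:
    - [0.7,0,0,0,0,0,0]
    - [0.3,0,0,0,0,0,0]
    - [0,0,0,0,0,0,0]
    - [0,0,0,0,0,0,0]
    - [0,0,0,0,0,0,0]
    - [0,0,0,0,0,0,0]
    - [0,0,0,0,0,0,0]
    - [0,0,0,0,0,0,0]

```text
time: 4.0
tool_pos: [0.485, -0.2739, 0.0661]
orientation: [0.507, 0.494, 0.505, -0.494]
ft_force: [-1.2, -0.6, 0.9]
opening: 0.0858
```

Request:
step_arm:
  series:
    - [0,-0.05,0,0,0,0,0]
    - [0,-0.1,0,0,0,0,0]
    - [0,-0.12,-0.007,-0.045,-0.14,0,0]
    - [0,-0.12,-0.015,-0.09,-0.28,0,0]
    - [0,-0.12,-0.022,-0.135,-0.42,0,0]
    - [0,-0.12,-0.03,-0.18,-0.56,0,0]
    - [0,-0.12,-0.037,-0.225,-0.69,0,0]
    - [0,-0.12,-0.0435,-0.27,-0.82,0,0]

```text
time: 4.8
tool_pos: [0.4346, -0.0031, 0.1856]
orientation: [0.663, 0.25, 0.66, -0.251]
ft_force: [0.7, 1.1, -1.0]
opening: 0.0857
```

Request:
step_arm:
  series:
    - [0,0,0,0,0,0,0]
    - [0,0,0,0,0,0,0]

```text
time: 5.0
tool_pos: [0.4345, -0.0022, 0.1859]
orientation: [0.663, 0.249, 0.66, -0.25]
ft_force: [-0.1, 0.1, -0.3]
opening: 0.0851
```

```bash
python3 - <<'E'
from h import *
p,d=vision.read_camera("top"); crop(p,200,130,430,270,3.4,"pics/t4.png")
p,d=vision.read_camera("scene"); crop(p,140,110,340,260,4,"pics/s4.png")
s=sensors.sense(); r=R.from_quat(s['orientation'],scalar_first=True).as_matrix(); print(r.round(3),s['tool_pos'],s['joints'].round(2))
tgt=np.array([.435,.0045,.005]); print((r.T@(tgt-s['tool_pos'])).round(4), "zyaw",np.degrees(np.arctan2(r[1,2],r[0,2])))
E
```

```text
[[ 0.003  0.663  0.749]
 [-0.003  0.749 -0.663]
 [-1.    -0.     0.005]] [ 0.43489625 -0.0037726   0.18578969] [-0.01  0.14 -0.25  1.18 -0.    2.29]
[ 0.1808  0.0063 -0.0062] zyaw -41.51286098523423
```

View pics/t4.png

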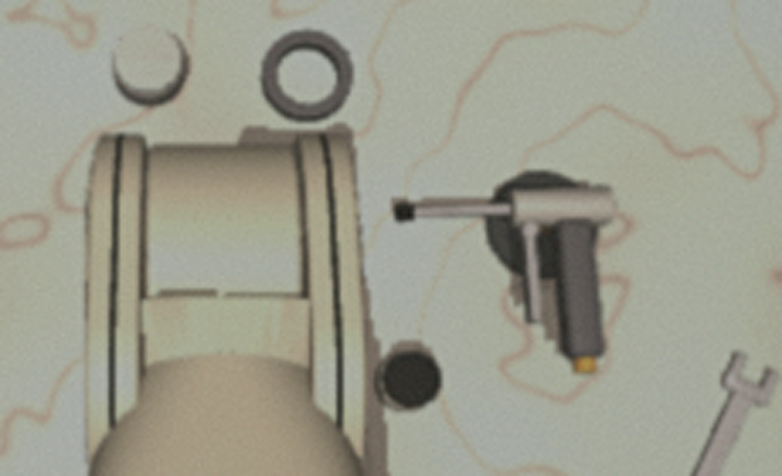

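View pics/s4.png

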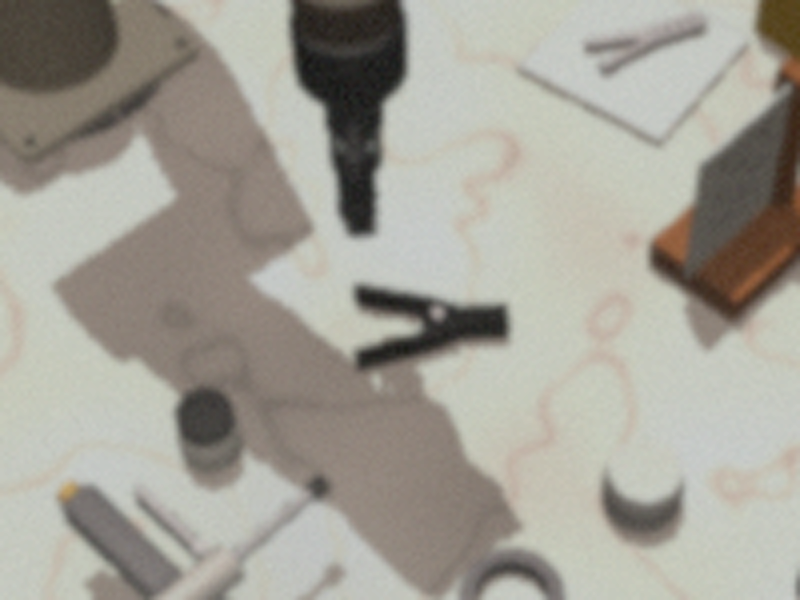

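Request:
step_arm:
  series:
    - [0,0.03,0.006,-0.006,0,0,0]
    - [0,0.07,0.006,-0.006,0,0,0]
    - [0,0.11,0.006,-0.006,0,0,0]
    - [0,0.14,0.006,-0.006,0,0,0]
    - [0,0.16,0.006,-0.006,0,0,0]
    - [0,0.17,0.006,-0.006,0,0,0]
    - [0,0.178,0.006,-0.006,0,0,0]
    - [0,0.178,0.006,-0.006,0,0,0]

```text
time: 5.9
tool_pos: [0.435, 0.0034, 0.0074]
orientation: [0.662, 0.25, 0.66, -0.252]
ft_force: [-0.1, -0.2, 0.4]
opening: 0.0856
```

```bash
python3 - <<'E'
from h import *
p,d=vision.read_camera("scene"); crop(p,190,140,310,230,6,"pics/s5.png")
s=sensors.sense(); r=R.from_quat(s['orientation'],scalar_first=True).as_matrix(); print(s['tool_pos'],s['ft_force'])
tgt=np.array([.435,.0045,.005]); print((r.T@(tgt-s['tool_pos'])).round(4), "zyaw",np.degrees(np.arctan2(r[1,2],r[0,2])))
E
```

```text
[0.43550189 0.00364987 0.00802399] [-0.84240057 -0.648481    0.16567448]
[ 0.003   0.0003 -0.001 ] zyaw -41.578734330424396
```

View pics/s5.png

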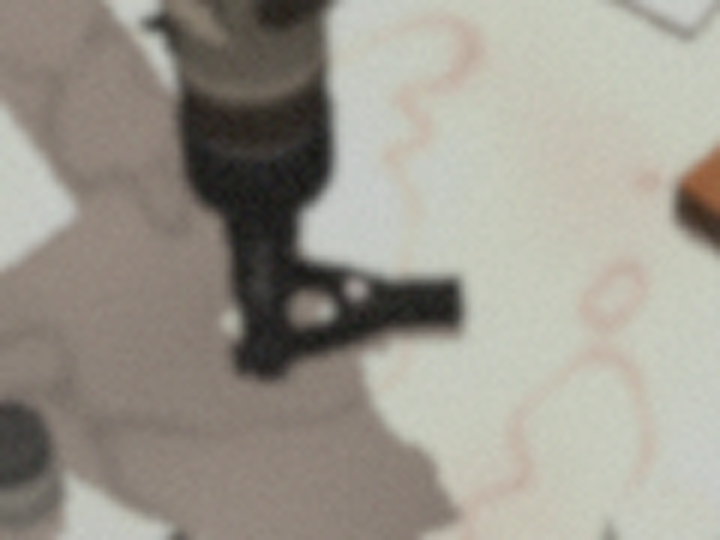

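Request:
step_arm:
  series:
    - [0.2,0.002,0,0,0,0,0]
    - [0.35,0.002,0,0,0,0,0]
    - [0.5,0.002,0,0,0,0,0]
    - [0.7,0.002,0,0,0,0,0]
    - [1,0.002,0,0,0,0,0]
    - [1,0.002,0,0,0,0,0]
    - [1,0.002,0,0,0,0,0]
  newtons: 60

```text
time: 6.65
tool_pos: [0.437, 0.0039, 0.0086]
orientation: [0.664, 0.251, 0.658, -0.251]
ft_force: [-3.8, -1.0, 16.7]
opening: 0.0318
```

Request:
step_arm:
  series:
    - [1,0,0,0,0,0,0]
    - [1,0,0,0,0,0,0]

```text
time: 6.85
tool_pos: [0.438, 0.004, 0.0096]
orientation: [0.665, 0.251, 0.657, -0.25]
ft_force: [0.5, 0.6, -0.9]
opening: 0.0315
```

```bash
python3 - <<'E'
from h import *
p,d=vision.read_camera("scene"); crop(p,190,140,310,230,6,"pics/s6.png")
s=sensors.sense();print(s['tool_pos'],s['ft_force'],s['opening'])
E
```

```text
[0.43754913 0.00400875 0.0091734 ] [ 0.04179915 -0.41180078 -0.47295903] 0.03167129648839344
```

View pics/s6.png

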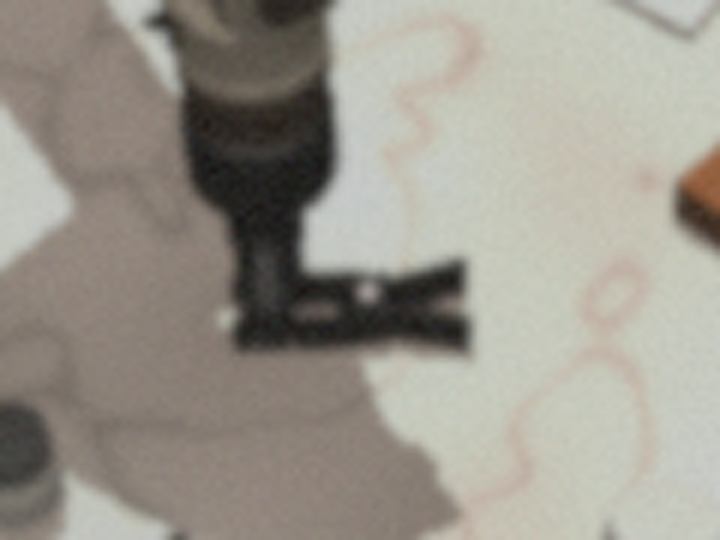

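Request:
step_arm:
  series:
    - [1,-0.02,0,0,0,0,0]
    - [1,-0.05,0,0,0,0,0]
    - [1,-0.08,0,0,0,0,0]
    - [1,-0.095,0,0,0,0,0]
    - [1,-0.095,0,0,0,0,0]
    - [1,-0.095,0,0,0,0,0]

```text
time: 7.5
tool_pos: [0.4364, 0.0043, 0.1037]
orientation: [0.664, 0.251, 0.658, -0.25]
ft_force: [-0.7, 0.1, -1.4]
opening: 0.0321
```

```bash
python3 - <<'E'
from h import *
p,d=vision.read_camera("scene"); crop(p,180,80,340,200,5,"pics/s7.png"); np.savez("pics/s7.npz",p=p,d=d)
p,d=vision.read_camera("top"); crop(p,110,130,310,270,4,"pics/t7.png"); np.savez("pics/t7.npz",p=p,d=d)
s=sensors.sense();print(s['tool_pos'],s['ft_force'],s['opening'],s['orientation'])
E
```

```text
[0.43550837 0.00427198 0.10279407] [-0.91011563 -0.09310964 -1.13332109] 0.0317381109025336 [ 0.66363319  0.25061635  0.65869443 -0.25080685]
```

View pics/s7.png

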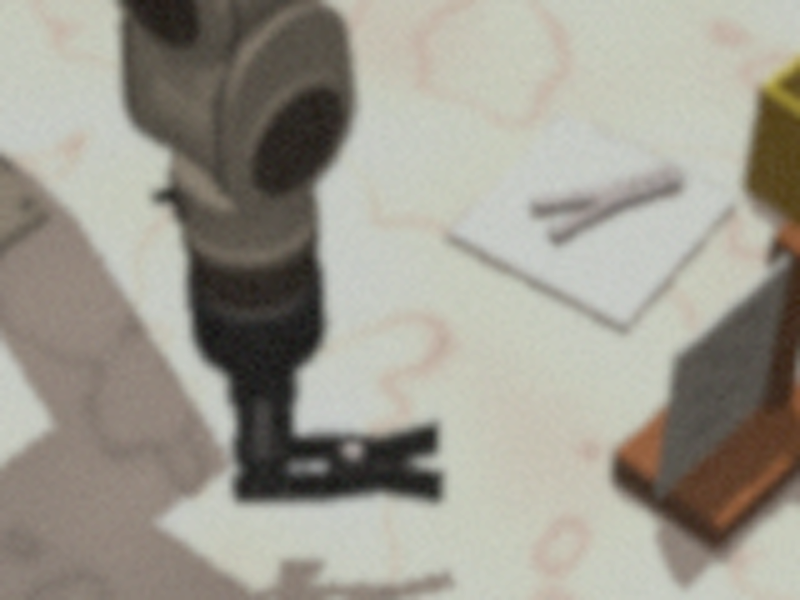

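View pics/t7.png

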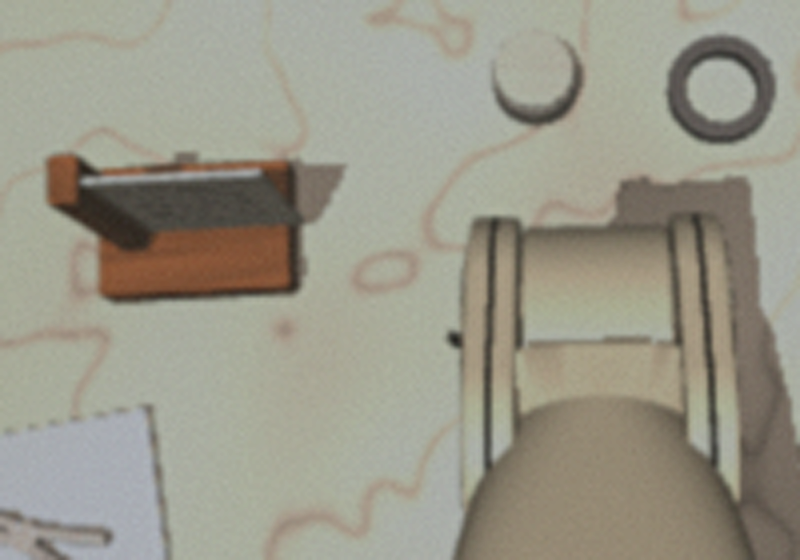

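```bash
python3 - <<'E'
from h import *
s=sensors.sense(); r=R.from_quat(s['orientation'],scalar_first=True).as_matrix()
z=np.load("pics/s7.npz"); W=cloud("scene",z['d']); L=(W-s['tool_pos'])@r
Lf=L.reshape(-1,3); 
# clip region: tool y forward 20..130
m=(Lf[:,1]>0.015)&(Lf[:,1]<0.14)&(abs(Lf[:,2])<0.04)&(abs(Lf[:,0])<0.04); P=Lf[m]; print(len(P),P.min(0).round(4),P.max(0).round(4))
for a in np.arange(.02,.125,.01):
    q=P[(P[:,1]>=a)&(P[:,1]<a+.01)]
    if len(q): 
        top=q[q[:,0]<np.percentile(q[:,0],50)]
        print(a.round(3),len(q),"z",q[:,2].min().round(4),q[:,2].max().round(4),"x",np.percentile(q[:,0],[3,97]).round(4), np.sort(q[:,2].round(3))[::4])
Wf=W.reshape(-1,3)
m=(Wf[:,0]>.55)&(Wf[:,0]<.6)&(Wf[:,1]>.15)&(Wf[:,1]<.29)&(Wf[:,2]>.045)&(Wf[:,2]<.165); Q=Wf[m]
for n in(0,1):
  c=Q.mean(0); v=np.linalg.svd(Q-c,full_matrices=False)[2][2]; e=abs((Q-c)@v); Q=Q[e<.004]
print("card plane",len(Q),c,v, "ymin",np.percentile(Q[:,1],[0,1,3]),"x at y.2 z.105", c[0]-(v[1]*(.2-c[1])+v[2]*(.105-c[2]))/v[0])
Zt=cloud("top",np.load("pics/t7.npz")['d']).reshape(-1,3)
m=(Zt[:,0]>.5)&(Zt[:,0]<.65)&(Zt[:,1]>.17)&(Zt[:,1]<.36)&(Zt[:,2]>.022)&(Zt[:,2]<.04); Q=Zt[m]; print("block",Q.min(0),Q.max(0))
m=(Zt[:,0]>.55)&(Zt[:,0]<.61)&(Zt[:,1]>.17)&(Zt[:,1]<.29)&(Zt[:,2]>.06)&(Zt[:,2]<.165); Q=Zt[m]
for n in(0,1):
  c=Q.mean(0); v=np.linalg.svd(Q-c,full_matrices=False)[2][2]; e=abs((Q-c)@v); Q=Q[e<.004]
print("card plane top",len(Q),c,v,"ymin",np.percentile(Q[:,1],[0,1,3]), "x at y.2 z.105", c[0]-(v[1]*(.2-c[1])+v[2]*(.105-c[2]))/v[0])
E
```

```text
373 [-0.0234  0.015  -0.0186] [0.0118 0.102  0.0241]
0.02 38 z -0.0137 0.0193 x [-0.0185  0.0065] [-0.014 -0.012 -0.01  -0.01  -0.008  0.014  0.015  0.017  0.018  0.019]
0.03 46 z -0.0122 0.0211 x [-0.0194  0.0041] [-0.012 -0.011 -0.009 -0.005 -0.003  0.009  0.012  0.016  0.016  0.018
  0.018  0.019]
0.04 42 z -0.013 0.0203 x [-0.0219  0.0082] [-0.013 -0.009 -0.006 -0.003  0.005  0.01   0.013  0.015  0.016  0.018
  0.02 ]
0.05 37 z -0.0167 0.0177 x [-0.0183  0.0055] [-0.017 -0.009 -0.003  0.001  0.006  0.008  0.013  0.015  0.016  0.018]
0.06 43 z -0.0122 0.0161 x [-0.0177  0.0083] [-0.012 -0.008 -0.006 -0.004  0.006  0.01   0.01   0.011  0.012  0.013
  0.014]
0.07 43 z -0.0162 0.0184 x [-0.0185  0.0084] [-0.016 -0.011 -0.01  -0.01  -0.009 -0.008  0.011  0.014  0.014  0.015
  0.016]
0.08 45 z -0.0186 0.0219 x [-0.0181  0.0089] [-0.019 -0.014 -0.013 -0.012 -0.011  0.011  0.014  0.016  0.016  0.017
  0.019  0.022]
0.09 43 z -0.0165 0.0241 x [-0.0183  0.0075] [-0.016 -0.016 -0.015 -0.013 -0.012  0.015  0.017  0.019  0.02   0.022
  0.023]
0.1 11 z -0.017 0.021 x [-0.0178  0.0044] [-0.017 -0.015  0.018]
card plane 408 [0.57737263 0.24228974 0.10749551] [0.99902919 0.04403047 0.00141543] ymin [0.19700211 0.19837801 0.19953917] x at y.2 z.105 0.5792400102425318
block [0.52653113 0.20843242 0.02201698] [0.62064191 0.3414795  0.03914958]
card plane top 347 [0.57403241 0.24408528 0.11572269] [-0.99860469 -0.05278867 -0.00142187] ymin [0.20043299 0.2005626  0.20113249] x at y.2 z.105 0.5763781332452355
```

Request:
step_arm:
  series:
    - [1,0,0.017,0.01,-0.1,0,0]
    - [1,0,0.034,0.02,-0.2,0,0]
    - [1,0,0.051,0.03,-0.3,0,0]
    - [1,0,0.068,0.04,-0.4,0,0]
    - [1,0,0.085,0.05,-0.5,0,0]
    - [1,0,0.102,0.06,-0.6,0,0]
    - [1,0,0.119,0.07,-0.69,0,0]
    - [1,0,0.1356,0.0797,-0.773,0,0]

```text
time: 8.4
tool_pos: [0.5847, 0.0531, 0.1015]
orientation: [0.708, -0.019, 0.706, 0.017]
ft_force: [-0.2, -0.7, -0.9]
opening: 0.0314
```

Request:
step_arm:
  series:
    - [1,0,0,0,0,0,0]
    - [1,0,0,0,0,0,0]

```text
time: 8.6
tool_pos: [0.5832, 0.053, 0.0992]
orientation: [0.706, -0.019, 0.707, 0.017]
ft_force: [-1.3, -0.6, -0.9]
opening: 0.0315
```

```bash
cat > m.py <<'E'
from h import *
import sys
k=sys.argv[1]
p,d=vision.read_camera("scene"); crop(p,240,90,360,200,5,f"pics/s{k}.png"); np.savez(f"pics/s{k}.npz",p=p,d=d)
p,d=vision.read_camera("top"); crop(p,110,130,310,250,4,f"pics/t{k}.png"); np.savez(f"pics/t{k}.npz",p=p,d=d)
s=sensors.sense();r=R.from_quat(s['orientation'],scalar_first=True).as_matrix()
print(s['time'],s['tool_pos'],s['ft_force'],s['opening']);print(r.round(3)); print("y yaw",np.degrees(np.arctan2(r[1,1],r[0,1])))
tgt=np.array([.5819,.1161,.1]); print("shift to final",(r.T@(tgt-s['tool_pos'])).round(4))
for n in("s","t"):
    W=cloud({"s":"scene","t":"top"}[n],np.load(f"pics/{n}{k}.npz")['d']).reshape(-1,3); L=(W-s['tool_pos'])@r
    m=(L[:,1]>0.015)&(L[:,1]<0.14)&(abs(L[:,2])<0.04)&(abs(L[:,0])<0.03); P=L[m]
    for a in np.arange(.06,.14,.01):
        q=P[(P[:,1]>=a)&(P[:,1]<a+.01)]
        if len(q): print(n,a.round(3),len(q),"ymax",q[:,1].max().round(4),"x",np.percentile(q[:,0],[3,97]).round(4), np.sort(q[:,2].round(3))[::3])
E
python3 m.py 8
```

```text
8.7 [0.58304602 0.05275561 0.1001638 ] [-0.10841337  0.14830999 -0.75495559] 0.031301400148006774
[[-0.    -0.051  0.999]
 [-0.004  0.999  0.051]
 [-1.    -0.004 -0.001]]
y yaw 92.90103359598294
shift to final [-0.0001  0.0633  0.0021]
s 0.06 14 ymax 0.0699 x [-0.0171 -0.0019] [0.002 0.008 0.011 0.012 0.013]
s 0.07 22 ymax 0.0796 x [-0.0155  0.0039] [-0.012 -0.01  -0.008  0.01   0.013  0.014  0.015  0.016]
s 0.08 28 ymax 0.09 x [-0.0175  0.0117] [-0.019 -0.014 -0.013  0.01   0.013  0.015  0.017  0.017  0.019  0.019]
s 0.09 28 ymax 0.0991 x [-0.0159  0.009 ] [-0.02  -0.018 -0.016 -0.014  0.015  0.018  0.018  0.019  0.02   0.021]
s 0.1 4 ymax 0.103 x [-0.0101  0.01  ] [-0.02  0.02]
```

View pics/s8.png

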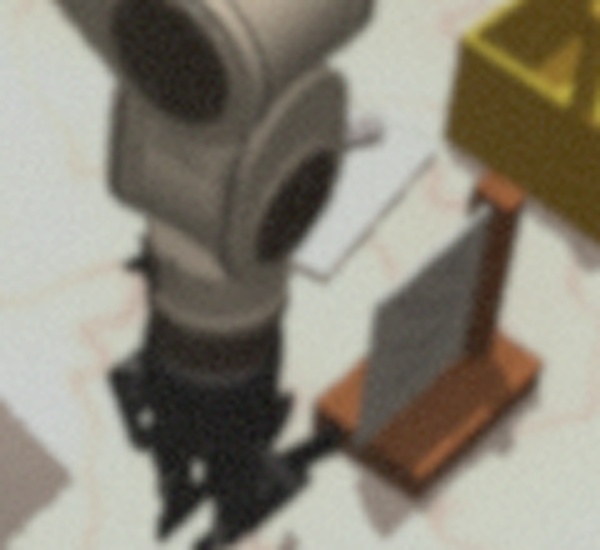

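View pics/t8.png

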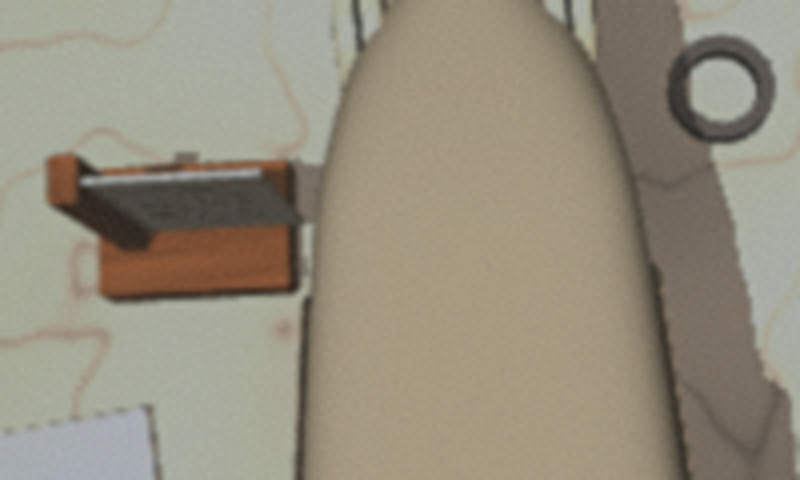

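Request:
step_arm:
  series:
    - [1,0,0,0.002,0,0,0]
    - [1,0,0.012,0.002,0,0,0]
    - [1,0,0.024,0.002,0,0,0]
    - [1,0,0.036,0.002,0,0,0]
    - [1,0,0.046,0.002,0,0,0]
    - [1,0,0.052,0.002,0,0,0]
    - [1,0,0.052,0.002,0,0,0]
    - [1,0,0.052,0.002,0,0,0]

```text
time: 9.5
tool_pos: [0.5823, 0.105, 0.0999]
orientation: [0.707, -0.019, 0.707, 0.017]
ft_force: [-0.1, -0.2, -0.4]
opening: 0.0315
```

```bash
python3 m.py 9
```

```text
9.6 [0.58238975 0.10445376 0.09992721] [-0.20331751 -0.0122508   0.69521418] 0.031820724678706606
[[-0.001 -0.05   0.999]
 [-0.004  0.999  0.05 ]
 [-1.    -0.004 -0.001]]
y yaw 92.87714007455115
shift to final [-0.0001  0.0117  0.0001]
s 0.06 7 ymax 0.0698 x [-0.0163 -0.0096] [0.006 0.009 0.012]
s 0.07 15 ymax 0.0793 x [-0.0161 -0.002 ] [0.007 0.011 0.012 0.013 0.015]
s 0.08 22 ymax 0.0898 x [-0.0175  0.0059] [-0.014 -0.013  0.012  0.014  0.016  0.016  0.017  0.018]
s 0.09 39 ymax 0.0997 x [-0.0293  0.0082] [-0.018 -0.016 -0.015 -0.003 -0.001  0.001  0.002  0.003  0.015  0.017
  0.018  0.019  0.02 ]
s 0.1 17 ymax 0.1081 x [-0.0296  0.0058] [-0.018  0.001  0.002  0.002  0.003  0.004]
s 0.11 14 ymax 0.1196 x [-0.0275  0.0092] [0.001 0.001 0.002 0.002 0.003]
s 0.12 18 ymax 0.1293 x [-0.0247  0.0207] [-0.     0.001  0.002  0.002  0.003  0.004]
s 0.13 21 ymax 0.1391 x [-0.0222  0.0268] [-0.     0.001  0.001  0.001  0.002  0.003  0.003]
```

View pics/s9.png

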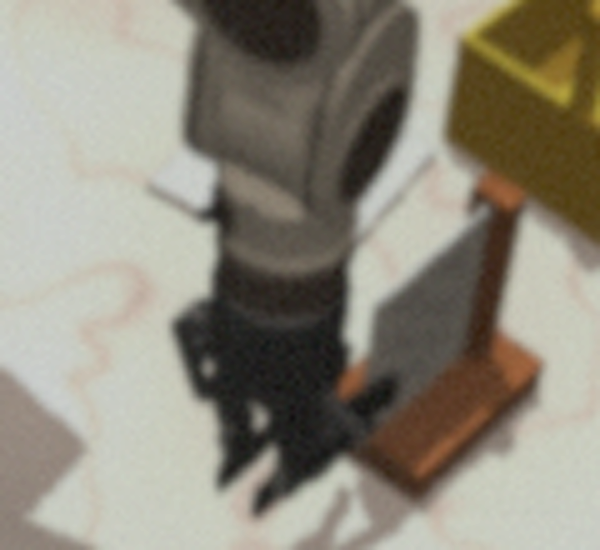

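View pics/t9.png

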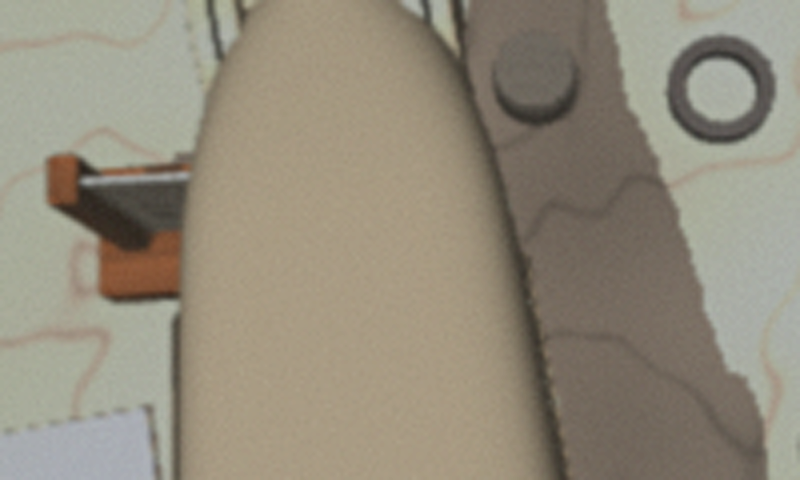

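Request:
step_arm:
  series:
    - [1,0,0.004,0,0,0,0]
    - [1,0,0.008,0,0,0,0]
    - [1,0,0.012,0,0,0,0]
    - [1,0,0.012,0,0,0,0]
    - [1,0,0.012,0,0,0,0]
    - [1,0,0.012,0,0,0,0]
    - [1,0,0.012,0,0,0,0]

```text
time: 10.3
tool_pos: [0.5818, 0.1164, 0.0999]
orientation: [0.707, -0.019, 0.707, 0.016]
ft_force: [0.1, 0.3, -0.6]
opening: 0.0316
```

```bash
python3 m.py 10; python3 - <<'E'
from h import *
p=np.load("pics/s10.npz")['p']; crop(p,290,130,350,190,10,"pics/s10z.png")
p=np.load("pics/s10.npz")['p'];cv2.imwrite("pics/s10f.png",p[:,:,::-1])
E
```

```text
10.4 [0.58181318 0.11632024 0.09989841] [ 0.30599593  0.84610885 -0.80354921] 0.03182953096717407
[[-0.001 -0.05   0.999]
 [-0.004  0.999  0.05 ]
 [-1.    -0.004 -0.001]]
y yaw 92.86672524358026
shift to final [-0.0001 -0.0002  0.0001]
s 0.06 7 ymax 0.0697 x [-0.0179 -0.0037] [0.007 0.011 0.013]
s 0.07 13 ymax 0.0799 x [-0.0181 -0.0064] [0.006 0.011 0.014 0.014 0.017]
s 0.08 34 ymax 0.0899 x [-0.0266  0.0059] [-0.017 -0.014 -0.002 -0.     0.001  0.003  0.007  0.014  0.015  0.017
  0.018  0.018]
s 0.09 41 ymax 0.0998 x [-0.0271  0.0079] [-0.019 -0.015 -0.013  0.001  0.001  0.002  0.002  0.004  0.015  0.016
  0.018  0.019  0.02   0.021]
s 0.1 18 ymax 0.1094 x [-0.0273  0.0062] [-0.022  0.001  0.001  0.001  0.002  0.004]
s 0.11 13 ymax 0.1181 x [-0.0285  0.0103] [0.    0.002 0.002 0.003 0.003]
s 0.12 21 ymax 0.13 x [-0.0282  0.0121] [-0.001  0.001  0.001  0.002  0.003  0.003  0.003]
s 0.13 21 ymax 0.1399 x [-0.0296  0.0276] [-0.001  0.001  0.001  0.001  0.002  0.003  0.004]
```

View pics/s10z.png

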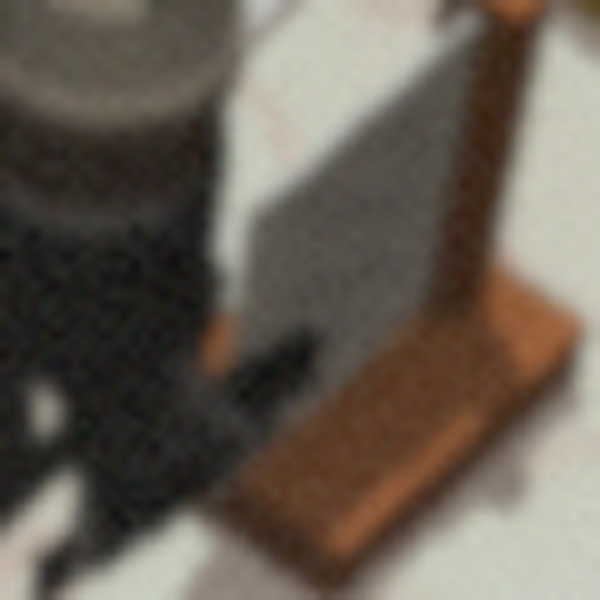

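View pics/s10f.png

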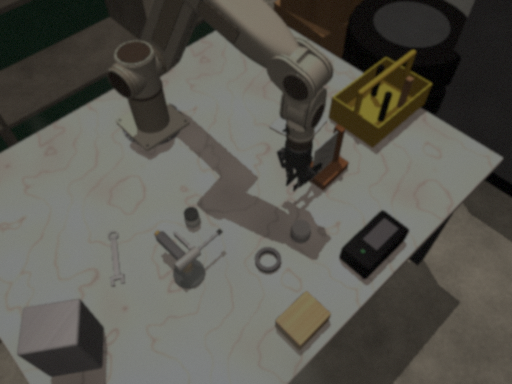

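```bash
python3 - <<'E'
from bench import ticket,sensors
print(ticket.sign_off()); s=sensors.sense(); print(s['time'],s['tool_pos'],s['opening'],s['ft_force'])
E
```

```text
the job is handed in; nothing more can be done
None
the job is handed in; nothing more can be done
```

The job is handed in at about 10.4 s on the robot clock. The sign-off gives no verdict, so what follows rests on my own checks.

- **Air gun:** I squeezed the trigger until the fingers stopped at 39 mm. The note gives about 38 mm fully squeezed, and more grip barely closed them further. After release, the pictures showed the trigger parallel to the grip again, so it had sprung back.
- **Clip:** I gripped it by the handles at 60 N until they stood parallel. The fingers read about 32 mm, against 34 mm given for fully open. I then lifted it and turned it to line up with the card.
- **Final pose:** The jaw tips are about 18 mm inside the card's free edge, roughly 15 mm on each side of its mid-plane. The tips' mid-height is about 105 mm above the bench.
- **Contact:** The wrist force stayed under about 1.5 N in the final pose, so I saw no sign of contact with the card.
- **Bystanders:** The last picture shows the tape, tin and jar where they were. The arm mostly hid the pliers, but it never went down near them.

One disagreement: the two cameras differed by up to about 3 mm. I averaged them for the card, and took the final centring from the scene camera alone, because the arm blocked the top view there.

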